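# Hang the lift-off door on a small network enclosure

## Robot

A 6-joint arm with a two-finger parallel gripper is mounted at the origin on the work surface. World frame = base frame: x ahead of the robot, y to its left, z up, the work surface at z = 0. Lengths are in m, angles in rad, forces in N, time in s.
With the tool pointing down it reaches from about 0.35 to 0.975 m from the base axis. Payload 4.9 kg.
Tool frame: the origin (TCP) lies between the finger pads; the fingertips stand 11 mm ahead of it and the grasp point (between the pads) lies 8 mm behind it (manip.tip_extent is the distance from the TCP to the fingertips, in m); z points along the fingers, y is the direction in which the jaws open and shut (so a half turn about z gives the same grasp; the last joint's range is limited). The gripper opens to 85 mm and grips with 20 to 120 N. Pads are 22 mm wide; open, the fingers measure 114 mm over their backs; the gripper's body (76 mm by 85 mm) begins 54 mm behind the grasp point. The pads swing forward as they close: fully open they stand 13 mm farther back than shut.
Start: joints at [-1.231, 0.053, 1.613, -0, 1.476, -0.119], TCP at [0.277, -0.56, 0.242] pointing down, gripper open.
Joint ranges: [-3.01, 3.01], [-1.01, 2.22], [0.06, 2.58], [-1.02, 4.17], [0.09, 2.62], [-3.14, 3.14]. Speed limits (rad/s): [2.57, 2.57, 3.14, 3.14, 3.14, 3.14].

## Interface

Orientations are given as a unit quaternion [w, x, y, z].
In Python, from bench import manip gives the robot as it stands.
- The arm moves only by the tool jog_arm, never from a script. Its argument "targets" is a list of rows, each a list of 7 numbers: the shift along the tool's x, y, z in units of 50 mm (1.0 is 50 mm), then the turn, a rotation vector about the tool's x, y, z in units of 6 degrees (1.0 is 6 degrees), then the closure, from 0 (fully open) to 1 (shut). In form: [[dx, dy, dz, wx, wy, wz, hand], ...]. A call has 1 to 8 rows; each row is the pose to reach, as a shift and turn from the pose commanded when the call began, along the tool's axes at that moment; what a row does not reach only later rows make up. A row lasts 1/10 s, in which the tool goes at most 50 mm and 8.59 degrees, less where a joint would pass 70% of its speed; a pose out of reach is approached as far as the arm can. A call with a gripper value outside its range is refused whole. The fingers move at their own pace and stop on an object; "grip_force" is the grip in N (left out, the last holds). Time passes only in rows, so rows that repeat a pose let the fingers close. It gives the time, the measured TCP pose, the force and the opening at its end, in the units of the state.
- manip.get_state(): the state, without advancing time (a new reading comes with each control period).
- manip.capture(name): name is "side" or "top" or "wrist"; returns a dict with "pixels" (420x560x3 uint8, red, green, blue), "depth" (420x560 float32, m along the optical axis (not along the pixel's ray), 0 where there is no reading), "vfov" (degrees; the focal length in pixels is half the picture's height over the tangent of half this angle, whatever the lens; pixels are square), "cx", "cy" (the principal point, pixels), "rvec" (rotation vector, rad) and "tvec" (3), from world to camera coordinates, as OpenCV has them; the wrist camera has in their place "hand_eye" (4x4, takes a point from camera to tool coordinates, whose origin is the TCP and whose axes are the flange's). Camera axes: x right, y down, z forward; pixel columns grow to the right and rows downward; lengths in m; the calibration is good to about 2 mm. A picture is of the moment at which its call begins: read the wrist's pose just before it.
- manip.close_job(): hands the job in, once; it reports no verdict.
Trained networks look in a picture, given as the dict that the camera call returned (one of the last four; its "shot" number tells which), for a name from the list of things; names that differ only in an ending like _2 or _b are one class to them, and where a whole thing is asked for, a point or a joint stands for the part that bears it (a point fixed in the world has none). Each returns a list of dicts, best first, with "conf" (0 to 1); they miss things now and then, are a little off and sometimes report something else, mostly with a low value. They report only what shows in the picture. A call takes as long as a camera call. They do not tell look-alikes from the thing itself.
- manip.look_for(picture, label): "extent" ([left, top, right, bottom] in pixels, round what is visible of it).
- manip.outline_of(picture, label): "region" (420x560 bool, what is visible of it) and "extent" ([left, top, right, bottom] in pixels, round what is visible of it).
The state is a dict: "time_s": time; "q": joint angles; "qd": joint speeds; "joint_torque": joint torques, N m; "eef_pos": TCP position; "orientation": TCP orientation; "ft_force": force on the tool from outside, world axes, zero at the start; "torque": the same for the moment, N m; "width": finger opening in m.
Only numpy, scipy, OpenCV 4.12 (cv2) and the standard library are available. Lean on these libraries where they do the work, as an engineer would, in place of code of your own. Each camera call takes 0.05 s, during which the arm holds its last target.

## Task

Lift the blue door straight up out of its wooden stand and, with the door standing well open, lower both of its knuckles together fully down onto the two brass pins of the grey enclosure; the hinge has been shifted along its slots, so feel for the pins and press only gently. Then slowly swing the door shut so that it lies flush over the front opening, let go, and leave the other things on the bench where they are.

Things in the scene. Friction and masses are not known exactly. Their poses are not given: they have to be found in the camera images.
- cabinet: grey open-fronted enclosure fixed to the bench, 120 deep (x) x 150 wide (y) x 184 mm tall. Origin on the bench under the middle of its front face; z up, its opening looks along its own -x, the hinge is at its -y side. A soft rubber strip along its +y edge, at x = -4 mm (yields about 0.8 mm per N, 6 mm at most), is the stop for the shut door. Never load enclosure or pins with more than 35 N.
- mark_low (a point): NOT the pin: where the low pin's foot would be, on its shoulder (40 mm above the bench), if the hinge strip were slid fully in. The strip is clamped further out: both pins stand together an unknown 3 to 15 mm from their marks along the enclosure's own -y, 0 in x and z; find them by touch or sight. Pin: brass, upright, rigid, 9 mm thick, 18 mm tall, its top 2.5 mm stepped down to 7.6 mm.
- mark_high (a point): the same for the equal high pin, 100 mm straight above mark_low (140 mm above the bench). Both marks: enclosure x = -10, y = -95 mm. Each pin rises from a round steel shoulder 22 mm across and 8 mm thick; between the low pin's top and the upper shoulder's underside are 74 mm of free height. The pins are open to the enclosure's -x and -y sides; the strip stands 25 mm behind them (+x).
- door: loose blue door, 0.3 to 0.5 kg: panel 10 thick (x) x 160 wide (y) x 170 mm tall (z up), two steel knuckles on its -y side, orange grip block on its top edge. Origin under the middle of the panel's lower edge. Hung and shut, its axes are parallel to the enclosure's; standing open at a right angle it is turned +90 degrees about z from that, its +y along the enclosure's -x. Starts plumb in the stand.
- knuckle_low (a point): centre of the lower mouth of the door's low knuckle: a tube 25 mm outside, 11 mm bore right through, 20 mm tall, axis vertical; at door y = -96 mm, z = 22 mm. Seated, this point is at the foot of the low pin, on the shoulder.
- knuckle_high (a point): the same for the high knuckle, at door y = -96 mm, z = 122 mm
- grip (a point): centre of the orange grip block on the door's top edge, 18 (door x) x 36 (door y) x 42 mm (z); at door y = -26 mm, z = 191 mm, i.e. 70 mm from the knuckle axis. Its underside is on the panel's top edge, 21 mm below this point. Best gripped across the 36 mm, fingers closing along door y.
- stand: wooden stand fixed to the bench, 100 x 110 mm, with a slot along its y, 13 mm wide and 40 mm deep, floor 12 mm above the bench, in which the door stands; the door is out once raised 45 mm. Origin on the bench under its centre.
- carton: small sealed cardboard carton 120x90x75 mm; origin under its centre. To be left alone.
- switch_unit: flat white network switch, 140x210x44 mm; origin under its centre. To be left alone.
- tin: cylindrical tin, 70 mm across, 80 mm tall; origin under its centre. To be left alone.
- driver: screwdriver lying on the table, about 0.2 m long. To be left alone.
- tape: empty yellow ring (tape core) lying flat, 90 mm across, 25 mm tall; origin under its centre. To be left alone.
- caddy: flat metal drive caddy 150x100x26 mm; origin under its centre. To be left alone.
- adapter: black power adapter block 100x50x32 mm; origin under its centre. To be left alone.
There are look-alikes about, which are no part of the job. What is shaped like the stand but green or red is not meant.

How it is judged:
On the way, in this order (a step that is already met when the one before it is completed fails the run):
1. the door is lifted out of the stand (z of door in the frame of stand above 0.055 m), for 0.1 s.
2. both knuckles are fully down on the two pins with the door standing open by more than 35 degrees (x of knuckle_low in the frame of cabinet between -0.0145 and -0.0055 m and y of knuckle_low in the frame of cabinet between -0.1135 and -0.094 m and z of knuckle_low in the frame of cabinet between 0.037 and 0.043 m and x of knuckle_high in the frame of cabinet between -0.0145 and -0.0055 m and y of knuckle_high in the frame of cabinet between -0.1135 and -0.094 m and z of knuckle_high in the frame of cabinet between 0.137 and 0.143 m and angle between the x axis of door and the x axis of cabinet, either way round above 0.6 rad), for 0.2 s.
At the end, for the whole second after the job is handed in: both knuckles are seated on the pins (lower mouths within 3 mm of the shoulders' height, on the pin axis), and the door is shut: within 0.08 rad of the front face, covering the opening, plumb within 0.06 rad, at rest (x of knuckle_low in the frame of cabinet between -0.0145 and -0.0055 m and y of knuckle_low in the frame of cabinet between -0.1135 and -0.094 m and z of knuckle_low in the frame of cabinet between 0.037 and 0.043 m and x of knuckle_high in the frame of cabinet between -0.0145 and -0.0055 m and y of knuckle_high in the frame of cabinet between -0.1135 and -0.094 m and z of knuckle_high in the frame of cabinet between 0.137 and 0.143 m and angle between the x axis of door and the x axis of cabinet, either way round below 0.08 rad and y of grip in the frame of cabinet above -0.06 m and angle between door's own z axis and vertical below 0.06 rad and linear speed of door below 0.02 m/s); the robot touches nothing.
It fails at once if the door presses or knocks on the enclosure or its hinge with more than 35 N (contact force between door and cabinet above 35 N).
It fails at once if the door is tipped over (more than 0.4 rad from upright) (angle between door's own z axis and vertical above 0.4 rad).
It fails at once if one of the other things is moved by more than 30 mm (distance of any of carton, switch_unit, tin, driver, tape, caddy, adapter from where it was at the start of the episode above 0.03 m).
It also fails if it takes over 72 s, if anything falls off the work surface, if the arm or the gripper's body presses on something with over 40 N, if the wrist force passes 120 N, or if a joint passes its speed limit or range.

## Working session

There is one attempt and no reset: what is moved stays moved. The work goes in short steps, Python scripts to look and compute and a tool call to move; the robot and the scene stay as the last step left them, time stands still between calls to the robot, and variables do not carry over. Pictures are saved under pics/ and viewed, and the job is handed in when it is done.

Besides the shell and the picture viewer there is one more tool, called after "Request:" as name([rows], argument=value, ...), one row to a line, values as JSON. jog_arm: Moves the arm, as the interface text tells. Its arguments: {"type":"object","properties":{"targets":{"type":"array"},"grip_force":{"type":"number"}},"required":["targets"]}

```bash
ls; mkdir -p pics
cat > h.py <<'E'
import numpy as np, cv2
from bench import manip
from scipy.spatial.transform import Rotation as R
def K(p):
    f=p["pixels"].shape[0]/2/np.tan(np.radians(p["vfov"])/2)
    return f,p["cx"],p["cy"]
def save(p,n): cv2.imwrite("pics/"+n+".png",cv2.cvtColor(p["pixels"],cv2.COLOR_RGB2BGR))
def w2c(p,st=None):
    # camera-to-world R,t
    if "rvec" in p:
        r=cv2.Rodrigues(np.array(p["rvec"],float))[0]; t=np.array(p["tvec"],float)
        return r.T,-r.T@t
    H=np.array(p["hand_eye"]); q=st["orientation"]
    Rt=R.from_quat([q[1],q[2],q[3],q[0]]).as_matrix()
    return Rt@H[:3,:3],Rt@H[:3,3]+np.array(st["eef_pos"])
def cloud(p,st=None):
    f,cx,cy=K(p); d=p["depth"]; v,u=np.mgrid[:d.shape[0],:d.shape[1]]
    c=np.stack([(u-cx)/f*d,(v-cy)/f*d,d],-1)
    Rc,tc=w2c(p,st); w=c@Rc.T+tc; w[d==0]=np.nan
    return w
def proj(p,X,st=None):
    f,cx,cy=K(p);Rc,tc=w2c(p,st); c=(np.atleast_2d(X)-tc)@Rc
    return np.c_[f*c[:,0]/c[:,2]+cx,f*c[:,1]/c[:,2]+cy]
E
python3 - <<'E'
from h import *
import pickle
st=manip.get_state();print(st)
d={}
for n in("side","top","wrist"):
    s=manip.get_state();p=manip.capture(n);save(p,n+"0");d[n]=(p,s)
    print(n,p["vfov"],p["cx"],p["cy"],w2c(p,s)[1].round(3))
    for l in("door","cabinet","stand"):
        print(l,[(o["conf"],np.round(o["extent"])) for o in manip.look_for(p,l)][:4])
pickle.dump(d,open("d0.pkl","wb"))
E
```

```text
pics
{'time_s': 0.0, 'q': array([-1.23102341e+00,  5.33442529e-02,  1.61428203e+00,  5.80149571e-06,
        1.47598665e+00, -1.18979600e-01]), 'qd': array([ 0.00016412, -0.00085198, -0.00014809,  0.00052879,  0.00034759,
       -0.00193246]), 'joint_torque': array([-6.62295806e-04, -3.93677294e+01, -3.70177567e+01, -1.57282907e-04,
        7.17664356e-03,  7.53008749e-06]), 'eef_pos': array([ 0.27658328, -0.55981001,  0.24107795]), 'orientation': array([-1.00430829e-03,  9.73807970e-01,  2.27369779e-01, -1.08419777e-04]), 'ft_force': array([-0.03400419, -0.77454419, -0.8590395 ]), 'torque': array([-0.00856396, -0.00527171, -0.005444  ]), 'width': 0.08562142457588738}
side 51.90957869603564 284.60343126196534 202.66992132719636 [0.046 0.836 0.992]
door []
cabinet [(0.72, array([205., 218., 276., 315.])), (0.43, array([199., 209., 226., 239.]))]
stand [(0.83, array([346., 181., 375., 212.])), (0.67, array([293., 207., 338., 245.])), (0.6, array([377., 204., 394., 225.]))]
top 53.16525305157079 284.9790703354433 205.17036804162683 [ 0.357 -0.025  1.22 ]
door [(0.89, array([348., 232., 433., 258.]))]
cabinet [(0.77, array([160., 160., 227., 236.]))]
stand [(0.92, array([364., 226., 409., 272.])), (0.73, array([290., 216., 331., 250.])), (0.72, array([350., 286., 392., 330.]))]
wrist 67.73372200084447 276.91911129877167 204.35934849980293 [ 0.353 -0.524  0.375]
door []
cabinet []
stand [(0.83, array([  0.,   0., 102., 121.])), (0.18, array([134.,   0., 307., 124.]))]
```

View pics/side0.png

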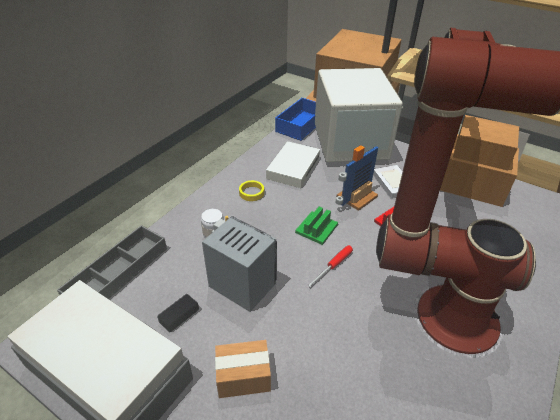

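View pics/top0.png

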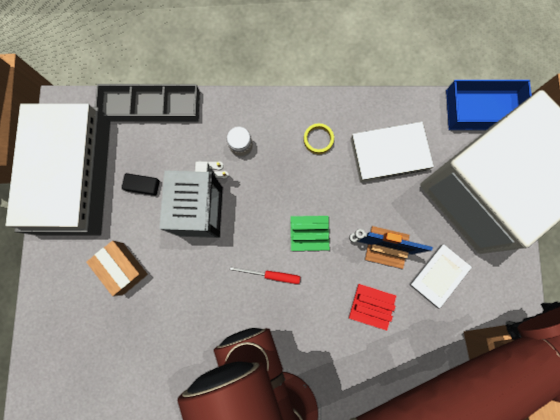

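View pics/wrist0.png

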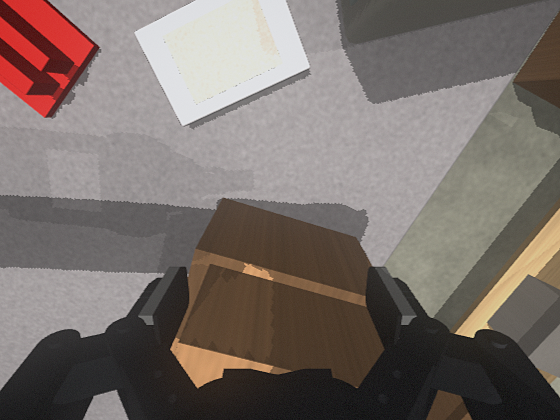

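The top view shows the blue door in the wooden stand at about (388,247), with its knuckles at (358,237) and its orange grip at (394,238). The look-alike stands are green at (310,233) and red at (373,307), and there is a blue bin at (490,100). The enclosure is at (193,200), with brass pins near (220,168). I choose the wooden stand holding the blue door.

Run:
```python
from h import *
import pickle
d=pickle.load(open("d0.pkl","rb"))
p,s=d["top"]; w=cloud(p)
img=p["pixels"]
cv2.imwrite("pics/c1.png",cv2.cvtColor(np.hstack([cv2.resize(img[135:245,150:250],(400,440),interpolation=cv2.INTER_NEAREST),cv2.resize(img[220:330-40,340:440],(400,280),interpolation=cv2.INTER_NEAREST)[:,:].copy() if 0 else cv2.resize(img[205:315,340:440],(400,440),interpolation=cv2.INTER_NEAREST)]),cv2.COLOR_RGB2BGR))
for n in("top","side"):
    p,s=d[n]; w=cloud(p); im=p["pixels"].astype(int); r,g,b=im[...,0],im[...,1],im[...,2]
    near=(w[...,0]>0.2)&(w[...,0]<0.6)&(w[...,1]<-0.05)&(w[...,1]>-0.45)
    o=(r>180)&(g<150)&(b<90)&near&(w[...,2]>.1)
    bl=(b>r+25)&(b>g+10)&near&(w[...,2]>.02)
    for nm,m in(("grip",o),("blue",bl)):
        q=w[m]; print(n,nm,m.sum(),np.nanpercentile(q,[5,50,95],axis=0).round(3).tolist())
    q=w[bl][:,:2]; c=np.nanmean(q,0); U,S,V=np.linalg.svd(q-c,full_matrices=False);print(c.round(3),V[0].round(3))
    m=(w[...,2]>.17)&(w[...,2]<.2)&(w[...,1]>.05)&(w[...,1]<.5)&(w[...,0]>.2)&(w[...,0]<.6)
    rect=cv2.minAreaRect(w[m][:,:2].astype(np.float32)*1000);print("cab",rect,cv2.boxPoints(rect).round().tolist(),np.median(w[m][:,2]))
```

```text
top grip 26 [[0.446, -0.293, 0.221], [0.454, -0.274, 0.223], [0.466, -0.26, 0.228]]
top blue 324 [[0.43, -0.37, 0.078], [0.447, -0.312, 0.18], [0.466, -0.226, 0.185]]
[ 0.448 -0.297] [0.218 0.976]
cab ((536.833740234375, 234.3790283203125), (124.353515625, 126.34992980957031), 89.73951721191406) [[473.0, 172.0], [600.0, 172.0], [600.0, 296.0], [474.0, 297.0]] 0.18385163570333674
side grip 29 [[0.451, -0.287, 0.221], [0.459, -0.273, 0.223], [0.467, -0.259, 0.226]]
side blue 582 [[0.432, -0.37, 0.05], [0.455, -0.271, 0.144], [0.468, -0.223, 0.182]]
[ 0.452 -0.288] [0.227 0.974]
cab ((399.1274719238281, 216.51654052734375), (417.3179016113281, 139.1731414794922), 8.134679794311523) [[183.0, 256.0], [202.0, 118.0], [616.0, 177.0], [596.0, 315.0]] 0.18368990771442917
```

View pics/c1.png

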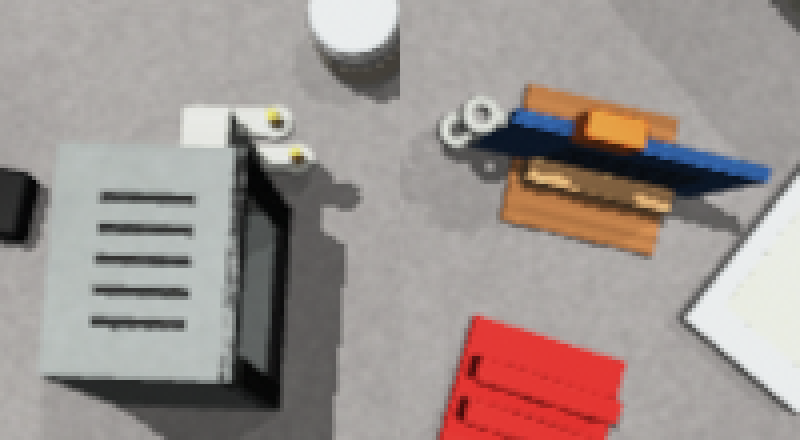

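```bash
cat >> h.py <<'E'
def plan(pos,yaw,st=None):
    """tool-down target, yaw deg = world angle of tool y; prints row"""
    st=st or manip.get_state(); q=st["orientation"]; Rt=R.from_quat([q[1],q[2],q[3],q[0]]).as_matrix()
    a=np.radians(yaw); y=np.array([np.cos(a),np.sin(a),0]); z=np.array([0,0,-1.]); x=np.cross(y,z)
    Rg=np.c_[x,y,z]
    dp=Rt.T@(np.array(pos)-st["eef_pos"])/.05
    rv=np.degrees(R.from_matrix(Rt.T@Rg).as_rotvec())/6
    print("row",np.r_[dp,rv].round(3).tolist())
E
python3 - <<'E'
from h import *
import pickle
d=pickle.load(open("d0.pkl","rb"))
p,s=d["top"]; w=cloud(p)
m=(w[...,2]>.17)&(w[...,2]<.2)&(w[...,1]>.05)&(w[...,1]<.5)&(w[...,0]>.2)&(w[...,0]<.75)
m=cv2.morphologyEx(m.astype(np.uint8),cv2.MORPH_OPEN,np.ones((5,5)))>0
rect=cv2.minAreaRect(w[m][:,:2].astype(np.float32)*1000);print(rect,cv2.boxPoints(rect).round().tolist())
im=p["pixels"].astype(int)
for n in("top","side"):
    p,s=d[n]; w=cloud(p);im=p["pixels"].astype(int)
    y=(im[...,0]>150)&(im[...,2]<100)&(im[...,1]>130)&(w[...,1]>0.05)&(w[...,1]<.3)
    for a in np.argwhere(y): print(n,a,w[tuple(a)].round(3))
p,s=d["wrist"];H=np.array(p["hand_eye"]);print(H.round(3))
Rt=w2c(p,s)
plan([0.58,0.165,0.40],77)
E
```

```text
((550.5523071289062, 233.55038452148438), (124.4096450805664, 151.23402404785156), 89.12605285644531) [[474.0, 173.0], [625.0, 170.0], [627.0, 295.0], [476.0, 297.0]]
top [164 218] [0.651 0.158 0.157]
top [173 224] [0.653 0.158 0.058]
side [217 225] [0.657 0.166 0.158]
side [217 226] [0.655 0.164 0.157]
side [217 227] [0.652 0.163 0.158]
[[-0.    -0.945 -0.326  0.084]
 [ 1.    -0.    -0.     0.001]
 [ 0.    -0.326  0.945 -0.133]
 [ 0.     0.     0.     1.   ]]
row [11.862, -10.321, -3.153, 0.001, 0.0, -23.452]
```

Run:
```python
from h import *
plan([0.61,0.165,0.34],90)
```

```text
row [12.4, -10.055, -1.953, 0.001, 0.0, -25.619]
```

Request:
jog_arm([
  [0,0,-1,0,0,-1.4,0],
  [0,0,-2,0,0,-2.8,0],
  [1,-0.8,-2,0,0,-4.2,0],
  [2,-1.6,-2,0,0,-5.6,0],
  [3,-2.4,-2,0,0,-7,0],
  [4,-3.2,-2,0,0,-8.4,0],
  [5,-4,-2,0,0,-9.8,0],
  [6,-4.8,-2,0,0,-11.2,0],
])

```text
time_s: 1.4
eef_pos: [0.4042, -0.2867, 0.3426]
orientation: [0.0, 0.683, 0.73, 0.0]
ft_force: [0.3, -0.7, 0.5]
width: 0.0851
```

Run:
```python
from h import *
plan([0.61,0.165,0.34],90)
```

```text
row [8.741, 4.705, 0.05, 0.002, 0.01, -14.366]
```

Request:
jog_arm([
  [0.9,0.5,0,0,0,-1.4,0],
  [1.8,1,0,0,0,-2.8,0],
  [2.7,1.45,0,0,0,-4.2,0],
  [3.6,1.95,0,0,0,-5.6,0],
  [4.5,2.45,0,0,0,-7,0],
  [5.4,2.9,0,0,0,-8.4,0],
  [6.3,3.4,0,0,0,-9.8,0],
  [7.2,3.9,0,0,0,-11.2,0],
])

```text
time_s: 2.2
eef_pos: [0.573, 0.0763, 0.3426]
orientation: [0.0, 0.165, 0.986, -0.0]
ft_force: [0.4, -0.3, -0.2]
width: 0.0852
```

Run:
```python
from h import *
plan([0.61,0.165,0.34],90)
```

```text
row [-0.124, 1.919, 0.053, -0.0, 0.008, -3.157]
```

Request:
jog_arm([
  [0,0.9,0,0,0,-1.4,0],
  [-0.1,1.8,0,0,0,-2.8,0],
  [-0.124,1.919,0.05,0,0,-3.157,0],
  [-0.124,1.919,0.05,0,0,-3.157,0],
  [-0.124,1.919,0.05,0,0,-3.157,0],
])

```text
time_s: 2.7
eef_pos: [0.6098, 0.1619, 0.3397]
orientation: [-0.0, 0.004, 1.0, -0.0]
ft_force: [0.3, -0.9, 0.3]
width: 0.0852
```

Run:
```python
from h import *
import pickle
s=manip.get_state();print(s["eef_pos"],s["orientation"],s["q"].round(2))
p=manip.capture("wrist");save(p,"w1");pickle.dump((p,s),open("w1.pkl","wb"))
print(proj(p,[[.652,.163,.158]],s))
```

```text
[0.60984623 0.16185737 0.33967765] [-2.28624729e-04  4.05187456e-03  9.99991727e-01 -2.76397416e-04] [ 0.14  0.03  1.48 -0.    1.64 -1.42]
[[278.84948977 219.54245553]]
```

View pics/w1.png

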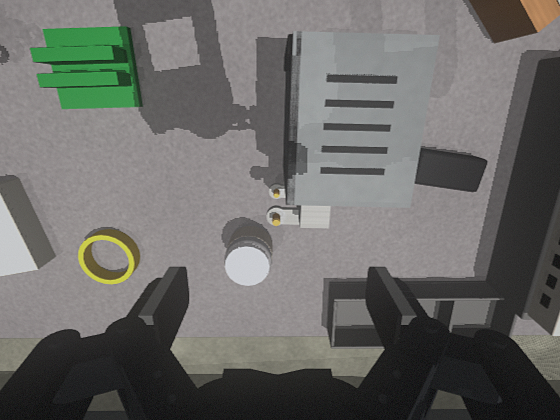

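Run:
```python
from h import *
import pickle
p,s=pickle.load(open("w1.pkl","rb")); w=cloud(p,s); im=p["pixels"]
cv2.imwrite("pics/c2.png",cv2.cvtColor(cv2.resize(im[170:250,230:340],(770,560),interpolation=cv2.INTER_NEAREST),cv2.COLOR_RGB2BGR))
for z0,z1 in((.153,.165),(.05,.065)):
    for v,u in np.argwhere((abs(w[...,2]-(z0+z1)/2)<(z1-z0)/2)&(w[...,0]>.63)&(w[...,0]<.67)&(w[...,1]>.12)&(w[...,1]<.2)): print(u,v,w[v,u].round(4),im[v,u])
# cabinet top, shoulders
m=(abs(w[...,2]-.184)<.006); m=cv2.morphologyEx(m.astype(np.uint8),cv2.MORPH_OPEN,np.ones((5,5)))>0
r=cv2.minAreaRect(w[m][:,:2].astype(np.float32)*1000);print(r,cv2.boxPoints(r).round(1).tolist())
sh=(abs(w[...,2]-.14)<.004)&(w[...,0]>.62)&(w[...,0]<.7);q=w[sh];print("hinge plate",q.min(0),q.max(0))
t=(abs(w[...,2]-.08)<.006)&(w[...,0]>.64)&(w[...,0]<.8)&(w[...,1]<.2)&(w[...,1]>.05);q=w[t];print("tin",q.min(0),q.max(0))
```

```text
299 205 [0.6371 0.1849 0.1535] [106 105 106]
299 206 [0.6382 0.1849 0.1536] [64 64 64]
299 207 [0.6388 0.1848 0.1551] [70 71 69]
299 208 [0.6399 0.1848 0.1553] [72 73 72]
299 209 [0.6413 0.1848 0.1546] [70 70 71]
299 210 [0.6417 0.1847 0.1567] [74 76 75]
299 211 [0.6426 0.1847 0.1574] [71 70 71]
299 212 [0.6435 0.1847 0.1579] [68 69 67]
299 213 [0.6441 0.1846 0.1593] [64 66 66]
299 214 [0.6454 0.1846 0.159 ] [63 64 63]
299 215 [0.6461 0.1846 0.1602] [57 56 55]
299 216 [0.6469 0.1845 0.1612] [55 56 55]
274 217 [0.6506 0.1577 0.154 ] [87 74 62]
275 217 [0.6503 0.1588 0.1547] [93 79 63]
276 217 [0.6502 0.1599 0.155 ] [90 78 63]
277 217 [0.6504 0.161  0.1546] [93 80 63]
299 217 [0.6479 0.1845 0.1614] [56 55 56]
273 218 [0.6514 0.1566 0.155 ] [84 71 53]
274 218 [0.6508 0.1578 0.1565] [103  85  64]
275 218 [0.6501 0.1589 0.1582] [115  95  69]
276 218 [0.6505 0.1599 0.1573] [116  95  70]
277 218 [0.6508 0.161  0.1564] [120 100  71]
278 218 [0.6513 0.1621 0.1553] [105  87  63]
299 218 [0.649  0.1845 0.1615] [58 59 57]
272 219 [0.6522 0.1556 0.1556] [134 126 114]
273 219 [0.6517 0.1567 0.1569
[... 3868 characters left out ...]
1596 0.0593] [201 185  91]
277 196 [0.6566 0.161  0.0586] [204 188  99]
278 196 [0.6566 0.1623 0.0588] [205 192 116]
274 197 [0.6583 0.1568 0.0578] [195 188 166]
275 197 [0.6579 0.1582 0.0589] [202 186 123]
276 197 [0.6579 0.1596 0.0592] [206 186 109]
277 197 [0.6577 0.161  0.0597] [200 186 133]
((552.5288696289062, 232.365234375), (121.5253677368164, 150.33279418945312), 88.14496612548828) [[475.3999938964844, 174.10000610351562], [625.7000122070312, 169.1999969482422], [629.5999755859375, 290.70001220703125], [479.3999938964844, 295.5]]
hinge plate [0.64180069 0.14846668 0.13613497] [0.66570348 0.18492837 0.14395635]
tin [0.72155759 0.08475426 0.07403381] [0.78508345 0.14751454 0.0837925 ]
```

View pics/c2.png

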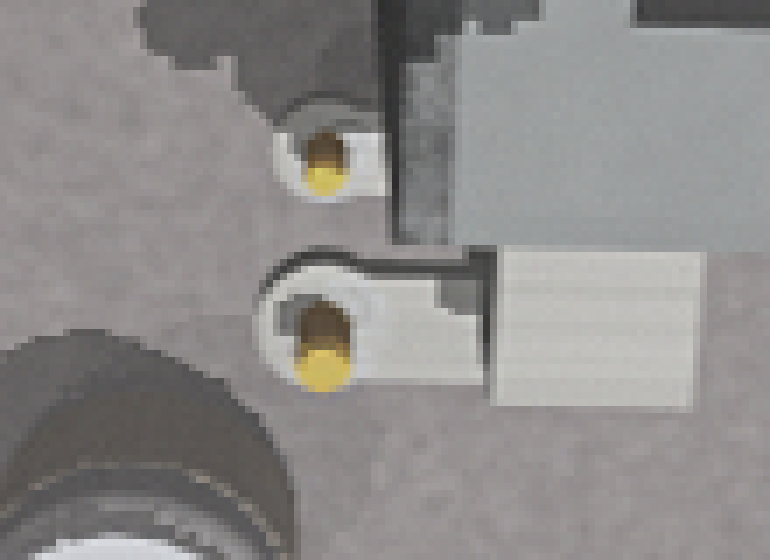

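Run:
```python
from h import *
plan([0.43,-0.25,0.36],77.3)
```

```text
row [3.526, -8.26, -0.397, -0.004, 0.001, 2.034]
```

Request:
jog_arm([
  [0.4,-0.9,-0.2,0,0,0.5,0],
  [0.8,-1.8,-0.4,0,0,1,0],
  [1.2,-2.7,-0.4,0,0,1.5,0],
  [1.6,-3.6,-0.4,0,0,2.03,0],
  [2,-4.5,-0.4,0,0,2.03,0],
  [2.4,-5.4,-0.4,0,0,2.03,0],
  [2.8,-6.3,-0.4,0,0,2.03,0],
  [3.2,-7.3,-0.4,0,0,2.03,0],
])

```text
time_s: 3.55
eef_pos: [0.4469, -0.2001, 0.3606]
orientation: [0.001, 0.111, 0.994, -0.001]
ft_force: [0.9, -0.0, 0.5]
width: 0.0853
```

Request:
jog_arm([
  [0.3,-0.9,0,0,0,0,0],
  [0.3,-0.95,0,0,0,0,0],
  [0.3,-0.95,0,0,0,0,0],
])

```text
time_s: 3.85
eef_pos: [0.4229, -0.2422, 0.3601]
orientation: [0.0, 0.112, 0.994, -0.0]
ft_force: [0.8, 0.6, 0.1]
width: 0.0854
```

Run:
```python
from h import *
import pickle
s=manip.get_state();print(s["eef_pos"],s["orientation"],s["q"].round(2),s["time_s"])
p=manip.capture("wrist");save(p,"w2");pickle.dump((p,s),open("w2.pkl","wb"))
w=cloud(p,s);im=p["pixels"].astype(int);r,g,b=im[...,0],im[...,1],im[...,2]
for n,m in(("griptop",(r>150)&(g<160)&(b<90)&(w[...,2]>.21)),("paneltop",(b>r+25)&(b>g+10)&(abs(w[...,2]-.182)<.006)),("knuckletop",(abs(w[...,2]-.154)<.005)&(abs(r-b)<25)&(w[...,1]>-.24))):
    m=cv2.morphologyEx(m.astype(np.uint8),cv2.MORPH_OPEN,np.ones((2,2)))>0
    if m.sum()<5: print(n,m.sum());continue
    q=w[m]; rc=cv2.minAreaRect(q[:,:2].astype(np.float32)*1000);print(n,m.sum(),np.median(q[:,2]),rc,cv2.boxPoints(rc).round(1).tolist())
```

```text
[ 0.42291723 -0.24222654  0.36014602] [ 4.42718211e-04  1.11763762e-01  9.93734705e-01 -4.35990594e-05] [-0.67 -0.32  1.76  0.    1.7  -2.02] 3.85
griptop 635 nan ((508.48321533203125, -305.46044921875), (62.31949996948242, 131.5433349609375), 74.41960906982422) [[436.79998779296875, -317.79998779296875], [563.5, -353.1000061035156], [580.2000122070312, -293.1000061035156], [453.5, -257.79998779296875]]
paneltop 963 nan ((480.7318115234375, -338.0679931640625), (249.76016235351562, 92.0631103515625), 76.58130645751953) [[407.0, -448.8999938964844], [496.5, -470.20001220703125], [554.5, -227.3000030517578], [464.8999938964844, -205.89999389648438]]
knuckletop 366 0.15488388578606269 ((503.9969177246094, -209.40293884277344), (96.81012725830078, 37.628746032714844), 12.75590705871582) [[452.6000061035156, -201.6999969482422], [460.8999938964844, -238.39999389648438], [555.4000244140625, -217.10000610351562], [547.0999755859375, -180.39999389648438]]
```

View pics/w2.png

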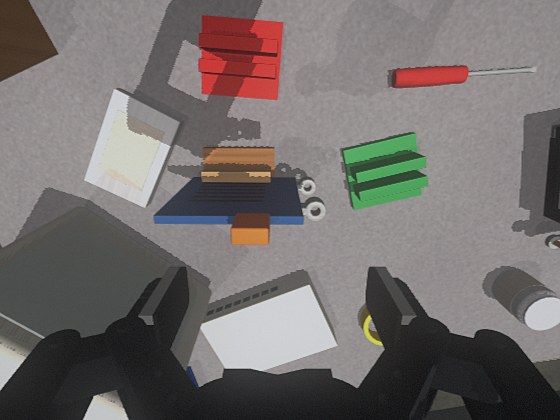

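The wrist view shows the wooden stand at (238,163), the door panel's top edge at (228,219), the orange grip at (251,230), and the knuckle tops at (316,210) and (307,187). This confirms the choice.

Run:
```python
from h import *
import pickle
p,s=pickle.load(open("w2.pkl","rb"))
w=cloud(p,s);im=p["pixels"].astype(int);r,g,b=im[...,0],im[...,1],im[...,2]
reg=np.zeros(r.shape,bool);reg[140:250,145:332]=1
for n,m in(("griptop",(r>g+40)&(abs(w[...,2]-.224)<.004)),("paneltop",(b>r+20)&(abs(w[...,2]-.182)<.004)),("hi",(abs(w[...,2]-.154)<.004)&(abs(r-b)<30)),("lo",(abs(w[...,2]-.054)<.004)&(abs(r-b)<30))):
    m=m&reg
    if n in("hi","lo"): m[:,:298]=0
    q=w[m]; rc=cv2.minAreaRect(q[:,:2].astype(np.float32)*1000);print(n,m.sum(),np.median(q[:,2]),rc,cv2.boxPoints(rc).round(1).tolist())
    if n in("hi","lo"):
        c=cv2.minEnclosingCircle(q[:,:2].astype(np.float32)*1000);print(c,q.mean(0))
```

```text
griptop 625 0.225102732900946 ((456.5956726074219, -277.3460693359375), (34.202484130859375, 17.33001136779785), 76.87700653076172) [[444.29998779296875, -292.0], [461.20001220703125, -296.0], [468.8999938964844, -262.70001220703125], [452.0, -258.70001220703125]]
paneltop 995 0.183099399915078 ((450.7681579589844, -302.6523132324219), (158.56631469726562, 10.236169815063477), 76.70661163330078) [[427.6000061035156, -378.6000061035156], [437.5, -381.0], [474.0, -226.6999969482422], [464.0, -224.3000030517578]]
hi 328 0.15482134965228841 ((472.8573303222656, -211.49688720703125), (23.909564971923828, 27.69976234436035), 9.441120147705078) [[458.79998779296875, -199.8000030517578], [463.29998779296875, -227.10000610351562], [486.8999938964844, -223.1999969482422], [482.3999938964844, -195.89999389648438]]
((469.3202819824219, -212.4026336669922), 15.887655258178711) [ 0.47142352 -0.21088209  0.15455953]
lo 189 0.054845747983479576 ((472.046630859375, -209.6507110595703), (24.875036239624023, 22.34414291381836), 76.60842895507812) [[458.29998779296875, -219.1999969482422], [480.0, -224.3000030517578], [485.79998779296875, -200.10000610351562], [464.1000061035156, -195.0]]
((472.19091796875, -209.84535217285156), 12.623883247375488) [ 0.47198331 -0.21011832  0.05468113]
```

Run:
```python
from h import *
plan([0.4566,-0.2773,0.26],76.8)
```

```text
row [-0.801, -0.559, 2.003, 0.002, 0.007, 0.085]
```

Request:
jog_arm([
  [-0.4,-0.3,0.5,0,0,0.08,0],
  [-0.8,-0.56,1,0,0,0.08,0],
  [-0.8,-0.56,2,0,0,0.08,0],
  [-0.8,-0.56,2,0,0,0.08,0],
  [-0.8,-0.56,2,0,0,0.08,0],
])

```text
time_s: 4.4
eef_pos: [0.4572, -0.2755, 0.2594]
orientation: [-0.001, 0.113, 0.994, 0.001]
ft_force: [-0.3, 0.4, 1.3]
width: 0.085
```

Run:
```python
from h import *
plan([0.4566,-0.2773,0.201],76.8)
```

```text
row [0.001, -0.04, 1.167, 0.012, -0.021, 0.045]
```

Request:
jog_arm([
  [0,-0.04,0.5,0,0,0,0],
  [0,-0.04,1,0,0,0,0],
  [0,-0.04,1.16,0,0,0,0],
  [0,-0.04,1.16,0,0,0,0],
  [0,-0.04,1.16,0,0,0,0],
], grip_force=40)

```text
time_s: 4.9
eef_pos: [0.4579, -0.2795, 0.2048]
orientation: [0.002, 0.113, 0.994, -0.001]
ft_force: [0.4, -0.5, -0.1]
width: 0.0851
```

Run:
```python
from h import *
plan([0.4566,-0.2773,0.201],76.8)
p=manip.capture("wrist");save(p,"w3")
```

```text
row [0.036, 0.037, 0.076, -0.017, 0.037, 0.032]
```

View pics/w3.png

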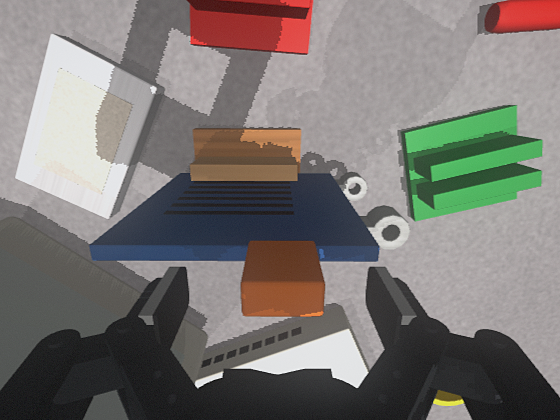

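The grip block at (284,280) sits between the open fingers at (177 and 377). It is slightly right of centre, so I shift about 2 mm, drop 4 mm and close.

Request:
jog_arm([
  [0.03,0.035,0.06,0,0,0,0],
  [0.03,0.035,0.06,0,0,0,0.3],
  [0.03,0.035,0.06,0,0,0,0.5],
  [0.03,0.035,0.06,0,0,0,0.8],
  [0.03,0.035,0.06,0,0,0,1],
  [0.03,0.035,0.06,0,0,0,1],
  [0.03,0.035,0.06,0,0,0,1],
  [0.03,0.035,0.06,0,0,0,1],
], grip_force=60)

```text
time_s: 5.75
eef_pos: [0.4558, -0.2767, 0.1991]
orientation: [0.0, 0.113, 0.994, 0.0]
ft_force: [0.3, 1.7, 1.8]
width: 0.0352
```

Request:
jog_arm([
  [0,0,0,0,0,0,1],
  [0,0,0,0,0,0,1],
  [0,0,-0.1,0,0,0,1],
  [0,0,-0.2,0,0,0,1],
  [0,0,-0.2,0,0,0,1],
], grip_force=60)

```text
time_s: 6.25
eef_pos: [0.4554, -0.277, 0.2088]
orientation: [-0.0, 0.114, 0.994, -0.0]
ft_force: [0.0, 0.0, -4.3]
width: 0.0351
```

Run:
```python
from h import *
s=manip.get_state();print({k:np.round(v,4) for k,v in s.items()})
p=manip.capture("wrist");save(p,"w4")
```

```text
{'time_s': np.float64(6.25), 'q': array([-6.8590e-01, -1.4540e-01,  1.8609e+00, -5.0000e-04,  1.4262e+00,
       -2.0290e+00]), 'qd': array([ 0.    ,  0.002 ,  0.0031,  0.0012, -0.0074,  0.0001]), 'joint_torque': array([ 5.04000e-02, -3.21922e+01, -3.86426e+01, -6.43000e-02,
        7.95000e-02,  2.10000e-03]), 'eef_pos': array([ 0.4554, -0.277 ,  0.2088]), 'orientation': array([-2.000e-04,  1.136e-01,  9.935e-01, -2.000e-04]), 'ft_force': array([ 0.0444,  0.0333, -4.3148]), 'torque': array([ 0.0629, -0.0804, -0.047 ]), 'width': np.float64(0.0351)}
```

View pics/w4.png

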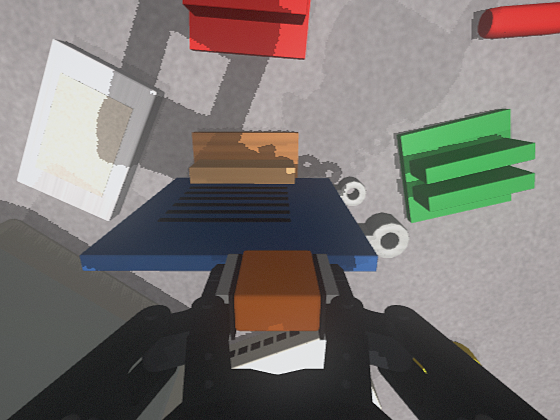

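Force reads −4.3 N, so the door is held (about 0.44 kg). Now I lift it out.

Request:
jog_arm([
  [0,0,-0.2,0,0,0,1],
  [0,0,-0.5,0,0,0,1],
  [0,0,-0.9,0,0,0,1],
  [0,0,-1.3,0,0,0,1],
  [0,0,-1.7,0,0,0,1],
  [0,0,-2.1,0,0,0,1],
  [0,0,-2.4,0,0,0,1],
  [0,0,-2.5,0,0,0,1],
])

```text
time_s: 7.1
eef_pos: [0.4563, -0.2774, 0.3372]
orientation: [0.002, 0.113, 0.994, -0.001]
ft_force: [0.1, 0.2, -4.7]
width: 0.0354
```

Request:
jog_arm([
  [0,0,0,0,0,0,1],
  [0,0,0,0,0,0,1],
  [0,0,0,0,0,0,1],
])

```text
time_s: 7.4
eef_pos: [0.4552, -0.2765, 0.3322]
orientation: [-0.001, 0.113, 0.994, 0.001]
ft_force: [-0.1, -0.4, -5.4]
width: 0.0354
```

Run:
```python
from h import *
import pickle
s=manip.get_state();print({k:np.round(v,4) for k,v in s.items() if k in("time_s","eef_pos","orientation","ft_force","torque","width")})
p=manip.capture("wrist");save(p,"w5");pickle.dump((p,s),open("w5.pkl","wb"))
s2=manip.get_state();p=manip.capture("side");save(p,"s5");pickle.dump((p,s2),open("s5.pkl","wb"))
```

```text
{'time_s': np.float64(7.4), 'eef_pos': array([ 0.4552, -0.2765,  0.3322]), 'orientation': array([-1.100e-03,  1.135e-01,  9.935e-01,  7.000e-04]), 'ft_force': array([-0.0552, -0.4462, -5.3839]), 'torque': array([ 0.0553, -0.0307, -0.0036]), 'width': np.float64(0.0354)}
```

View pics/w5.png

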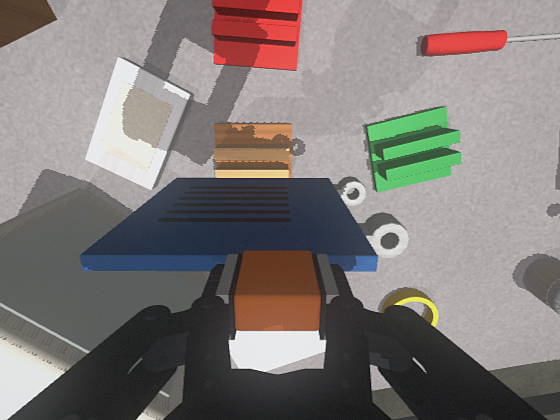

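View pics/s5.png

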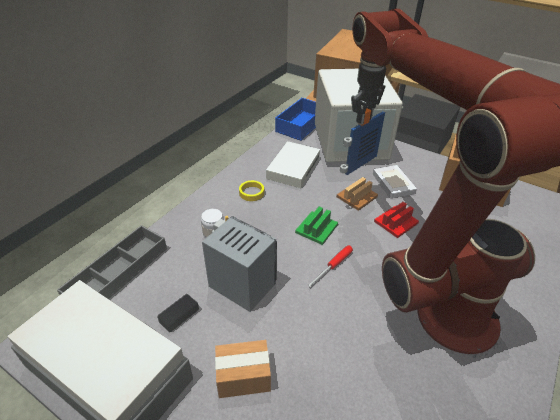

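The door hangs plumb and clear of the stand. The high knuckle top is at (388,239) and the low one at (352,193) in the wrist picture. Next I measure them in tool axes.

```bash
cat >> h.py <<'E'
from scipy.optimize import least_squares
def knuckles(p,s,verb=1):
    """axis of each knuckle in tool coords (camera->tool), from top faces + bore"""
    f,cx,cy=K(p);d=p["depth"];v,u=np.mgrid[:d.shape[0],:d.shape[1]]
    c=np.stack([(u-cx)/f*d,(v-cy)/f*d,d],-1);H=np.array(p["hand_eye"])
    t=c@H[:3,:3].T+H[:3,3]; t[d==0]=np.nan
    im=p["pixels"].astype(int); out=[]
    for n,(u0,u1,v0,v1),zn in(("hi",(366,420,205,270),None),("lo",(330,372,170,215),None)):
        q=t[v0:v1,u0:u1].reshape(-1,3);px=im[v0:v1,u0:u1].reshape(-1,3)
        k=(np.ptp(px,axis=1)<22)&(px.mean(1)>140)&~np.isnan(q[:,0]); 
        z=q[k,2]; h,e=np.histogram(z,bins=np.arange(0,.4,.002)); 
        zt=e[h.argmax()]+.001; k&=abs(q[:,2]-zt)<.003
        r=q[k]; zt=np.median(r[:,2])
        c0,rad=cv2.minEnclosingCircle(r[:,:2].astype(np.float32)*1000)
        # annulus fit: minimise violation of 5.5<r<12.5
        def res(x):
            rr=np.hypot(*(r[:,:2]-x).T); return np.r_[np.maximum(rr-.0125,0),np.maximum(.0055-rr,0)]
        # also centroid
        fit=least_squares(res,r[:,:2].mean(0),x_scale=.001,loss="soft_l1",f_scale=.0005)
        print(n,k.sum(),"ztop %.4f"%zt,"circ",np.round(c0,1),round(rad,1),"fit",(fit.x*1000).round(2),"mean",(r[:,:2].mean(0)*1000).round(2))
        out.append(np.r_[fit.x,zt])
    return out
def t2w(s,x):
    q=s["orientation"];return R.from_quat([q[1],q[2],q[3],q[0]]).apply(x)+s["eef_pos"]
E
python3 - <<'E'
from h import *
import pickle
p,s=pickle.load(open("w5.pkl","rb"))
o=knuckles(p,s)
for x in o: print(t2w(s,x).round(4))
im=p["pixels"][160:280,310:430];cv2.imwrite("pics/c5.png",cv2.cvtColor(cv2.resize(im,(600,600),interpolation=cv2.INTER_NEAREST),cv2.COLOR_RGB2BGR))
E
```

```text
hi 1755 ztop 0.3308 circ [-134.6  189.3] 76.0 fit [-130.64  207.36] mean [-131.64  202.02]
lo 859 ztop 0.3309 circ [-57.3 114.4] 49.5 fit [-49.16 125.18] mean [-50.91 122.49]
[ 0.6286 -0.1034  0.0014]
[ 0.5307 -0.1651  0.0013]
```

View pics/c5.png

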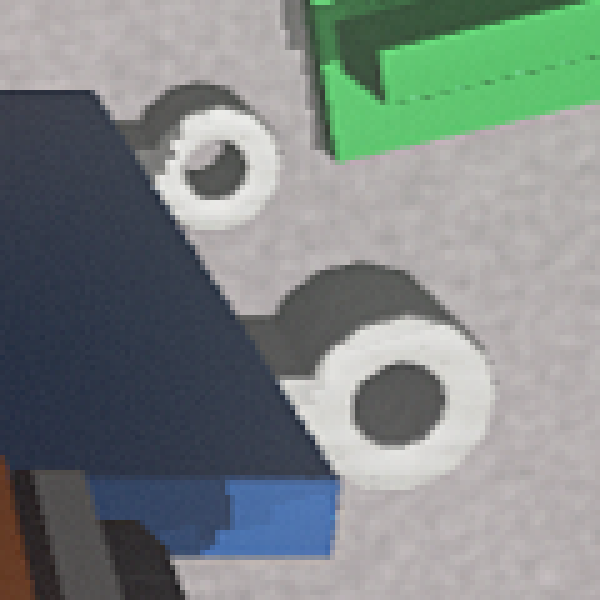

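```bash
sed -i 's/h,e=np.histogram(z,bins=np.arange(0,.4,.002)); /h,e=np.histogram(z,bins=np.arange(.03,.06,.002) if n=="hi" else np.arange(.13,.16,.002))/' h.py
python3 - <<'E'
from h import *
import pickle
p,s=pickle.load(open("w5.pkl","rb"))
o=knuckles(p,s)
for x in o: print(t2w(s,x).round(4))
E
```

```text
hi 786 ztop 0.0438 circ [-1.2 67.7] 13.6 fit [-1.23 68.55] mean [-0.89 69.06]
lo 337 ztop 0.1438 circ [-1.5 69.7] 11.9 fit [-1.41 69.62] mean [-1.26 70.32]
[ 0.4718 -0.2099  0.2885]
[ 0.472  -0.2088  0.1885]
```

```bash
cat >> h.py <<'E'
def bore(p,s,box,ztop):
    u0,u1,v0,v1=box; g=p["pixels"][v0:v1,u0:u1].mean(2)
    m=((g<130)).astype(np.uint8); n,l,st,ce=cv2.connectedComponentsWithStats(m)
    f,cx,cy=K(p);H=np.array(p["hand_eye"])
    for i in range(1,n):
        x,y,w,h,a=st[i]
        if x==0 or y==0 or x+w==u1-u0 or y+h==v1-v0 or a<20: continue
        u,v=ce[i]+[u0,v0]; ray=H[:3,:3]@[(u-cx)/f,(v-cy)/f,1]; k=(ztop-H[2,3])/ray[2]
        print("bore px",(round(u,1),round(v,1)),"size",w,h,a,"tool mm",((H[:3,3]+k*ray)*1000).round(2), "d mm",round(w/f*k*1000,1))
E
python3 - <<'E'
from h import *
import pickle
p,s=pickle.load(open("w5.pkl","rb"))
bore(p,s,(374,408,228,254),.0438)
p1,s1=pickle.load(open("w1.pkl","rb"))
f,cx,cy=K(p1);H=np.array(p1["hand_eye"])
w=cloud(p1,s1);im=p1["pixels"].astype(int)
for z in(.1585,.0585):
    m=(im[...,0]>150)&(im[...,0]-im[...,2]>60)&(abs(w[...,2]-z)<.004)&(w[...,0]<.67)&(w[...,1]<.17)
    v,u=np.argwhere(m).mean(0); 
    Rc,tc=w2c(p1,s1); ray=Rc@[(u-cx)/f,(v-cy)/f,1]; k=(z-.0005-tc[2])/ray[2]; print(m.sum(),u,v,(tc+k*ray).round(4))
    print(np.ptp(np.argwhere(m),axis=0)+1)
E
```

```text
bore px (np.float64(389.3), np.float64(240.4)) size 18 17 234 tool mm [-1.12 69.5  43.8 ] d mm 11.2
37 275.7567567567568 222.3783783783784 [0.6553 0.1596 0.158 ]
[6 8]
18 276.0 195.33333333333334 [0.6558 0.1596 0.058 ]
[4 5]
```

Run:
```python
from h import *
plan([0.6384,0.032,0.332],77)
```

```text
row [-2.176, 6.839, 0.012, 0.009, -0.02, -0.005]
```

Request:
jog_arm([
  [-0.1,0.3,0,0,0,0,1],
  [-0.29,0.9,0,0,0,0,1],
  [-0.54,1.7,0,0,0,0,1],
  [-0.8,2.5,0,0,0,0,1],
  [-1.05,3.3,0,0,0,0,1],
  [-1.3,4.1,0,0,0,0,1],
  [-1.56,4.9,0,0,0,0,1],
  [-1.8,5.6,0,0,0,0,1],
])

```text
time_s: 8.3
eef_pos: [0.6072, -0.0214, 0.3334]
orientation: [-0.0, 0.113, 0.994, 0.0]
ft_force: [-0.4, -2.0, -4.3]
width: 0.0352
```

Request:
jog_arm([
  [-0.2,0.6,0,0,0,0,1],
  [-0.3,0.95,0,0,0,0,1],
  [-0.36,1.15,0,0,0,0,1],
  [-0.38,1.23,0,0,0,0,1],
  [-0.38,1.23,0,0,0,0,1],
  [-0.38,1.23,0,0,0,0,1],
])

```text
time_s: 8.9
eef_pos: [0.6385, 0.0302, 0.3339]
orientation: [-0.0, 0.114, 0.993, -0.0]
ft_force: [-1.4, 0.4, -4.8]
width: 0.0351
```

Run:
```python
from h import *
import pickle
s=manip.get_state();print(s["eef_pos"],s["orientation"].round(4),s["ft_force"],s["q"].round(2))
plan([0.6384,0.032,0.235],77,s)
p=manip.capture("wrist");save(p,"w6");pickle.dump((p,s),open("w6.pkl","wb"))
s2=manip.get_state();p=manip.capture("side");save(p,"s6");pickle.dump((p,s2),open("s6.pkl","wb"))
```

```text
[0.63852299 0.03024319 0.33390187] [-1.000e-04  1.141e-01  9.935e-01 -3.000e-04] [-1.41536184  0.36813426 -4.83641831] [-0.07  0.05  1.47 -0.    1.63 -1.41]
row [0.01, 0.035, 1.978, -0.005, -0.0, -0.018]
```

View pics/w6.png

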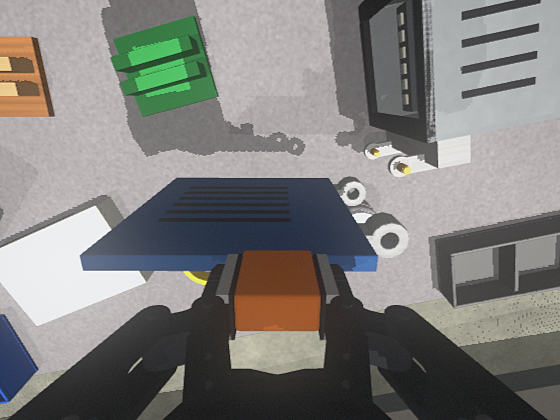

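View pics/s6.png

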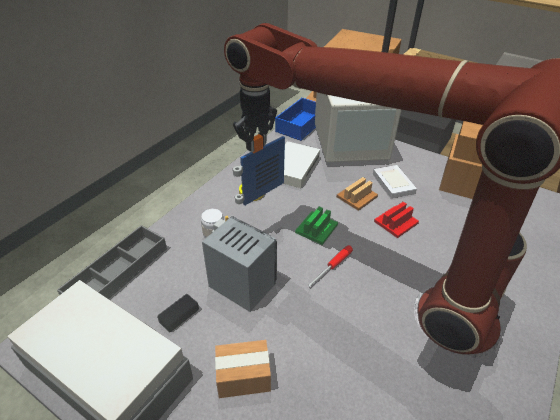

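The pins are at (406,170) and (375,152), and the knuckles at (389,240) and (352,192), all in one wrist picture. I lower to the approach height and measure both together.

Request:
jog_arm([
  [0,0.03,0.3,0,0,0,1],
  [0,0.03,0.8,0,0,0,1],
  [0,0.03,1.3,0,0,0,1],
  [0,0.03,1.7,0,0,0,1],
  [0,0.03,1.9,0,0,0,1],
  [0,0.03,1.95,0,0,0,1],
  [0,0.03,1.95,0,0,0,1],
  [0,0.03,1.95,0,0,0,1],
])

```text
time_s: 9.8
eef_pos: [0.6399, 0.0326, 0.238]
orientation: [0.001, 0.114, 0.994, 0.0]
ft_force: [0.5, 0.9, -4.0]
width: 0.0353
```

```bash
cat >> h.py <<'E'
def toolcloud(p):
    f,cx,cy=K(p);d=p["depth"];v,u=np.mgrid[:d.shape[0],:d.shape[1]]
    c=np.stack([(u-cx)/f*d,(v-cy)/f*d,d],-1);H=np.array(p["hand_eye"])
    t=c@H[:3,:3].T+H[:3,3]; t[d==0]=np.nan; return t
def pins(p,s):
    t=toolcloud(p);w=cloud(p,s);im=p["pixels"].astype(int);f,cx,cy=K(p);H=np.array(p["hand_eye"])
    for n,z in(("hi",.158),("lo",.058)):
        m=(im[...,0]-im[...,2]>50)&(abs(w[...,2]-z)<.005)&(np.hypot(w[...,0]-.655,w[...,1]-.16)<.012)
        if m.sum()<4: print(n,"none");continue
        zt=np.percentile(t[m][:,2],20); top=m&(abs(t[...,2]-zt)<.002)&(im[...,0]>150)
        v,u=np.argwhere(top).mean(0); 
        q=s["orientation"]; Rt=R.from_quat([q[1],q[2],q[3],q[0]]).as_matrix()
        zz=(Rt.T@(np.array([.655,.16,z])-s["eef_pos"]))[2]
        ray=H[:3,:3]@[(u-cx)/f,(v-cy)/f,1]; k=(zz-H[2,3])/ray[2]; X=H[:3,3]+k*ray
        print("pin",n,m.sum(),top.sum(),(round(u,1),round(v,1)),"tool mm",(X*1000).round(2),"cloud",(t[top].mean(0)*1000).round(1),"world",t2w(s,X).round(4))
E
python3 - <<'E'
from h import *
import pickle
s=manip.get_state();print(s["eef_pos"],s["orientation"].round(4),s["ft_force"])
p=manip.capture("wrist");save(p,"w7");pickle.dump((p,s),open("w7.pkl","wb"))
o=knuckles(p,s);bore(p,s,(374,408,228,254),.0438);pins(p,s)
E
```

```text
[0.63994152 0.03261818 0.23800501] [1.300e-03 1.135e-01 9.935e-01 1.000e-04] [ 0.46423362  0.90010754 -3.967829  ]
hi 790 ztop 0.0439 circ [-0.8 68.1] 13.6 fit [-1.33 68.54] mean [-0.89 68.92]
lo 344 ztop 0.1439 circ [-1.5 69.4] 12.2 fit [-1.5  69.66] mean [-1.26 70.12]
bore px (np.float64(389.4), np.float64(240.4)) size 18 17 237 tool mm [-1.09 69.49 43.8 ] d mm 11.2
pin hi 119 86 (np.float64(455.8), np.float64(199.0)) tool mm [ 14.1  127.56  80.02] cloud [ 14.5 126.8  78.8] world [0.6552 0.1601 0.158 ]
pin lo 55 37 (np.float64(402.4), np.float64(168.5)) tool mm [ 14.18 127.31 180.02] cloud [ 14.4 126.8 178.8] world [0.6553 0.1598 0.058 ]
```

View pics/w7.png

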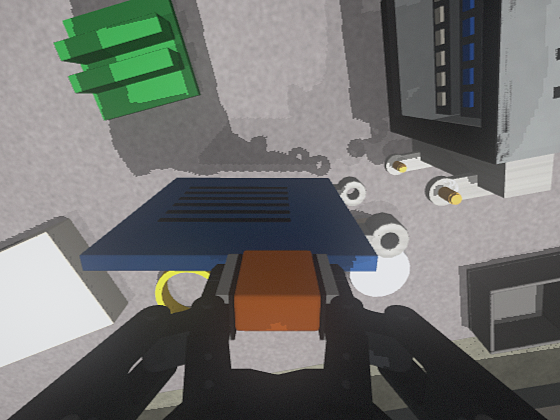

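Request:
jog_arm([
  [0.1,0.2,0,0,0,0,1],
  [0.2,0.5,0,0,0,0,1],
  [0.25,0.8,0,0,0,0,1],
  [0.3,1.05,0,0,0,0,1],
  [0.306,1.15,0.1,0,0,0,1],
  [0.306,1.156,0.1,0,0,0,1],
  [0.306,1.156,0.1,0,0,0,1],
  [0.306,1.156,0.1,0,0,0,1],
])

```text
time_s: 10.65
eef_pos: [0.6373, 0.0921, 0.2311]
orientation: [-0.0, 0.114, 0.994, -0.0]
ft_force: [-0.7, -0.8, -5.1]
width: 0.0353
```

```bash
cat >> h.py <<'E'
def chk(n):
    import pickle
    s=manip.get_state();print(s["time_s"],s["eef_pos"].round(4),s["orientation"].round(4),s["ft_force"].round(2),s["torque"].round(3))
    kn=t2w(s,[-.0012,.0695,.0639]);print("knuckle hi mouth world",kn.round(4),"minus pin foot mm",((kn-[.6553,.160,.140])*1000).round(2))
    p=manip.capture("wrist");save(p,n);pickle.dump((p,s),open(n+".pkl","wb"));return p,s
E
python3 - <<'E'
from h import *
p,s=chk("w8")
o=knuckles(p,s);bore(p,s,(374,408,228,254),.0438);pins(p,s)
cv2.imwrite("pics/c8.png",cv2.cvtColor(cv2.resize(p["pixels"][150:290,310:470],(800,700)[:2] if 0 else (640,560),interpolation=cv2.INTER_NEAREST),cv2.COLOR_RGB2BGR))
E
```

```text
10.65 [0.6373 0.0921 0.2311] [-1.000e-04  1.137e-01  9.935e-01 -2.000e-04] [-0.7  -0.82 -5.13] [ 0.069 -0.02   0.024]
knuckle hi mouth world [0.6542 0.1595 0.1672] minus pin foot mm [-1.1  -0.52 27.22]
hi 820 ztop 0.0439 circ [-0.9 67.7] 13.6 fit [-1.08 68.39] mean [-0.77 68.97]
lo 338 ztop 0.1438 circ [ 0.1 68.1] 13.3 fit [-1.1 68.7] mean [-0.92 68.84]
bore px (np.float64(389.3), np.float64(240.2)) size 18 16 216 tool mm [-0.94 69.45 43.8 ] d mm 11.2
hi none
lo none
```

View pics/c8.png

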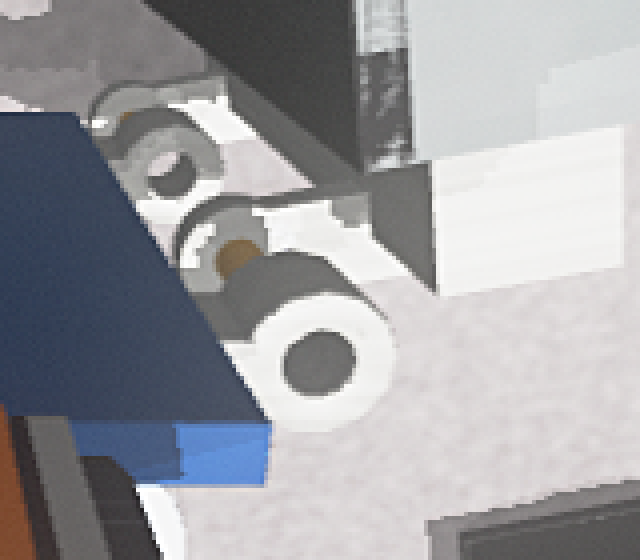

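Request:
jog_arm([
  [-0.01,0.01,0.1,0,0,0,1],
  [-0.01,0.01,0.1,0,0,0,1],
  [-0.01,0.01,0.1,0,0,0,1],
  [-0.01,0.01,0.1,0,0,0,1],
])

```text
time_s: 11.1
eef_pos: [0.6379, 0.0927, 0.2263]
orientation: [-0.0, 0.114, 0.994, -0.0]
ft_force: [0.1, 0.4, -5.1]
width: 0.035
```

Run:
```python
from h import *
p,s=chk("w9")
for i in range(3):
    p,s=chk("w9")
p=manip.capture("side");save(p,"s9")
```

```text
11.1 [0.6379 0.0927 0.2263] [-0.      0.1136  0.9935 -0.    ] [ 0.09  0.41 -5.1 ] [ 0.121 -0.019  0.027]
knuckle hi mouth world [0.6548 0.1602 0.1624] minus pin foot mm [-0.55  0.18 22.39]
11.15 [0.6379 0.0928 0.2264] [1.000e-04 1.135e-01 9.935e-01 0.000e+00] [ 0.85  1.29 -4.12] [ 0.058  0.002 -0.003]
knuckle hi mouth world [0.6548 0.1602 0.1625] minus pin foot mm [-0.49  0.23 22.51]
11.2 [0.638  0.0928 0.2264] [1.000e-04 1.135e-01 9.935e-01 0.000e+00] [ 0.21  0.48 -4.49] [ 0.058 -0.019  0.006]
knuckle hi mouth world [0.6548 0.1603 0.1625] minus pin foot mm [-0.47  0.27 22.54]
11.25 [0.638  0.0929 0.2265] [1.000e-04 1.135e-01 9.935e-01 0.000e+00] [ 0.76  0.45 -5.11] [ 0.115 -0.037  0.012]
knuckle hi mouth world [0.6548 0.1603 0.1626] minus pin foot mm [-0.47  0.3  22.57]
```

Request:
jog_arm([
  [-0.01,-0.005,0.05,0,0,0,1],
  [-0.01,-0.005,0.08,0,0,0,1],
  [-0.01,-0.005,0.11,0,0,0,1],
  [-0.01,-0.005,0.11,0,0,0,1],
])

```text
time_s: 11.75
eef_pos: [0.6381, 0.0925, 0.2203]
orientation: [-0.0, 0.113, 0.994, -0.0]
ft_force: [-0.2, -0.5, -4.8]
width: 0.035
```

Run:
```python
from h import *
p,s=chk("w10")
```

```text
11.75 [0.6381 0.0925 0.2203] [-4.000e-04  1.135e-01  9.935e-01 -0.000e+00] [-0.2  -0.54 -4.75] [ 0.06   0.019 -0.016]
knuckle hi mouth world [0.6549 0.1599 0.1563] minus pin foot mm [-0.43 -0.05 16.34]
```

The mouth is now below the pin tops with no contact force, so the pins are entering the bores. I keep lowering gently.

Request:
jog_arm([
  [-0.005,0,0.03,0,0,0,1],
  [-0.005,0,0.06,0,0,0,1],
  [-0.005,0,0.08,0,0,0,1],
  [-0.005,0,0.08,0,0,0,1],
])

```text
time_s: 12.2
eef_pos: [0.6385, 0.0925, 0.2165]
orientation: [-0.0, 0.113, 0.994, -0.0]
ft_force: [-0.5, -0.8, -3.4]
width: 0.0353
```

Run:
```python
from h import *
p,s=chk("w11")
```

```text
12.2 [0.6385 0.0925 0.2165] [-2.000e-04  1.135e-01  9.935e-01 -0.000e+00] [-0.51 -0.83 -3.36] [0.088 0.013 0.027]
knuckle hi mouth world [0.6553 0.1599 0.1526] minus pin foot mm [-1.000e-02 -9.000e-02  1.258e+01]
```

Request:
jog_arm([
  [0,0,0.03,0,0,0,1],
  [0,0,0.06,0,0,0,1],
  [0,0,0.06,0,0,0,1],
  [0,0,0.06,0,0,0,1],
])

```text
time_s: 12.65
eef_pos: [0.6385, 0.0925, 0.2137]
orientation: [-0.0, 0.113, 0.994, 0.0]
ft_force: [0.0, -0.6, -4.2]
width: 0.0353
```

Run:
```python
from h import *
p,s=chk("w12")
p=manip.capture("side");save(p,"s12")
```

```text
12.65 [0.6385 0.0925 0.2137] [-0.      0.1135  0.9935  0.    ] [ 0.   -0.56 -4.21] [0.127 0.045 0.075]
knuckle hi mouth world [0.6554 0.1599 0.1498] minus pin foot mm [ 0.08 -0.06  9.79]
```

View pics/w12.png

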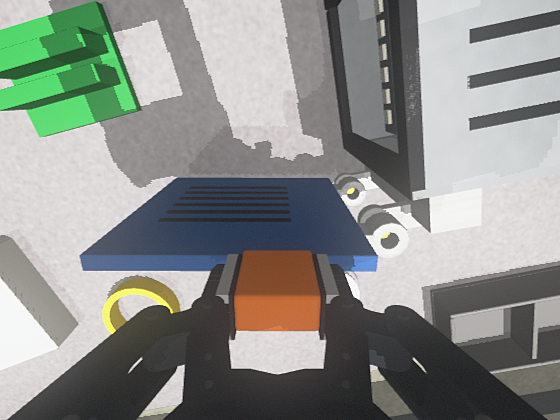

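The brass shows inside both bores, at (386,239) and (352,190), so both pins are in. I lower the rest of the way.

Request:
jog_arm([
  [0,0,0.04,0,0,0,1],
  [0,0,0.08,0,0,0,1],
  [0,0,0.12,0,0,0,1],
  [0,0,0.14,0,0,0,1],
  [0,0,0.14,0,0,0,1],
])

```text
time_s: 13.25
eef_pos: [0.6384, 0.0925, 0.2064]
orientation: [-0.0, 0.113, 0.994, 0.0]
ft_force: [0.5, -0.2, -4.1]
width: 0.0352
```

Run:
```python
from h import *
p,s=chk("w13")
```

```text
13.25 [0.6384 0.0925 0.2064] [-2.000e-04  1.135e-01  9.935e-01  0.000e+00] [ 0.45 -0.18 -4.13] [ 0.092 -0.021 -0.011]
knuckle hi mouth world [0.6553 0.1599 0.1425] minus pin foot mm [-0.05 -0.06  2.47]
```

Request:
jog_arm([
  [0,0,0.015,0,0,0,1],
  [0,0,0.03,0,0,0,1],
  [0,0,0.03,0,0,0,1],
])

```text
time_s: 13.6
eef_pos: [0.6385, 0.0925, 0.2052]
orientation: [-0.0, 0.113, 0.994, 0.0]
ft_force: [-0.1, 0.2, -4.5]
width: 0.0355
```

Request:
jog_arm([
  [0,0,0.01,0,0,0,1],
  [0,0,0.02,0,0,0,1],
  [0,0,0.02,0,0,0,1],
])

```text
time_s: 13.9
eef_pos: [0.6387, 0.0924, 0.205]
orientation: [0.0, 0.113, 0.994, -0.0]
ft_force: [-2.0, 0.0, -1.2]
width: 0.0351
```

Run:
```python
from h import *
p,s=chk("w14")
```

```text
13.9 [0.6387 0.0924 0.205 ] [ 2.000e-04  1.134e-01  9.935e-01 -0.000e+00] [-1.96  0.04 -1.21] [-0.011  0.272  0.069]
knuckle hi mouth world [0.6556 0.1599 0.1411] minus pin foot mm [ 0.26 -0.14  1.06]
```

Contact is at TCP z 0.205, with the shoulders carrying about 3.5 N and the knuckles seated. I hold briefly, then compute the arc about the pin.

Request:
jog_arm([
  [0,0,0.005,0,0,0,1],
  [0,0,0.005,0,0,0,1],
  [0,0,0.005,0,0,0,1],
  [0,0,0.005,0,0,0,1],
])

```text
time_s: 14.35
eef_pos: [0.6388, 0.0924, 0.2049]
orientation: [0.0, 0.113, 0.994, -0.0]
ft_force: [-2.2, -1.6, 3.5]
width: 0.0355
```

```bash
cat >> h.py <<'E'
def arc(step,n=8,k=(-.0012,.0695)):
    for i in range(1,n+1):
        a=np.radians(step*i);c,s_=np.cos(a),np.sin(a);kx,ky=k
        print([round((kx-kx*c+ky*s_)/.05,3),round((ky-kx*s_-ky*c)/.05,3),0,0,0,round(step*i/6,3),1],end=", ")
    print()
E
python3 - <<'E'
from h import *
p,s=chk("w15")
arc(1.8)
E
```

```text
14.35 [0.6388 0.0924 0.2049] [ 4.000e-04  1.134e-01  9.935e-01 -0.000e+00] [-2.23 -1.63  3.48] [-0.006  0.549  0.175]
knuckle hi mouth world [0.6557 0.1598 0.141 ] minus pin foot mm [ 0.39 -0.17  1.01]
[np.float64(0.044), np.float64(0.001), 0, 0, 0, 0.3, 1], [np.float64(0.087), np.float64(0.004), 0, 0, 0, 0.6, 1], [np.float64(0.131), np.float64(0.008), 0, 0, 0, 0.9, 1], [np.float64(0.174), np.float64(0.014), 0, 0, 0, 1.2, 1], [np.float64(0.217), np.float64(0.021), 0, 0, 0, 1.5, 1], [np.float64(0.26), np.float64(0.029), 0, 0, 0, 1.8, 1], [np.float64(0.303), np.float64(0.039), 0, 0, 0, 2.1, 1], [np.float64(0.345), np.float64(0.05), 0, 0, 0, 2.4, 1],
```

View pics/w15.png

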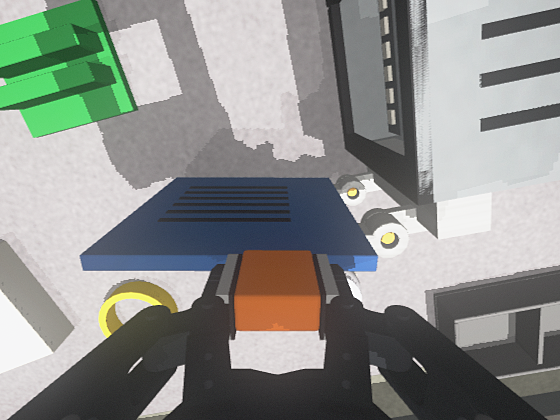

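Now the slow swing, with the downward load slightly relieved.

Request:
jog_arm([
  [0.044,0.001,-0.004,0,0,0.3,1],
  [0.087,0.004,-0.006,0,0,0.6,1],
  [0.131,0.008,-0.008,0,0,0.9,1],
  [0.174,0.014,-0.008,0,0,1.2,1],
  [0.217,0.021,-0.008,0,0,1.5,1],
  [0.26,0.029,-0.008,0,0,1.8,1],
  [0.303,0.039,-0.008,0,0,2.1,1],
  [0.345,0.05,-0.008,0,0,2.4,1],
])

```text
time_s: 15.2
eef_pos: [0.6224, 0.0984, 0.205]
orientation: [0.0, 0.238, 0.971, -0.0]
ft_force: [-3.9, -3.3, 2.6]
width: 0.0352
```

Run:
```python
from h import *
p,s=chk("w16")
```

```text
15.2 [0.6224 0.0984 0.205 ] [ 3.000e-04  2.378e-01  9.713e-01 -4.000e-04] [-3.86 -3.3   2.58] [-0.218  0.608  0.137]
knuckle hi mouth world [0.6556 0.1594 0.141 ] minus pin foot mm [ 0.26 -0.59  1.03]
```

Request:
jog_arm([
  [0.044,-0.002,-0.004,0,0,0.3,1],
  [0.087,-0.002,-0.006,0,0,0.6,1],
  [0.131,0.002,-0.006,0,0,0.9,1],
  [0.174,0.008,-0.006,0,0,1.2,1],
  [0.217,0.015,-0.006,0,0,1.5,1],
  [0.26,0.023,-0.006,0,0,1.8,1],
  [0.303,0.033,-0.006,0,0,2.1,1],
  [0.345,0.044,-0.006,0,0,2.4,1],
])

```text
time_s: 16.05
eef_pos: [0.608, 0.1084, 0.205]
orientation: [0.0, 0.357, 0.934, -0.0]
ft_force: [-2.9, -2.4, 1.8]
width: 0.0353
```

Run:
```python
from h import *
p,s=chk("w17")
```

```text
16.05 [0.608  0.1084 0.205 ] [ 1.000e-04  3.574e-01  9.339e-01 -3.000e-04] [-2.88 -2.41  1.84] [-0.207  0.608  0.113]
knuckle hi mouth world [0.6553 0.1593 0.141 ] minus pin foot mm [-0.04 -0.69  1.02]
```

Request:
jog_arm([
  [0.044,0.001,-0.004,0,0,0.3,1],
  [0.087,0.002,-0.006,0,0,0.6,1],
  [0.131,0.005,-0.006,0,0,0.9,1],
  [0.174,0.011,-0.006,0,0,1.2,1],
  [0.217,0.018,-0.006,0,0,1.5,1],
  [0.26,0.026,-0.006,0,0,1.8,1],
  [0.303,0.036,-0.006,0,0,2.1,1],
  [0.345,0.047,-0.006,0,0,2.4,1],
])

```text
time_s: 16.9
eef_pos: [0.5966, 0.1219, 0.205]
orientation: [-0.0, 0.471, 0.882, -0.0]
ft_force: [-2.9, -2.2, 1.3]
width: 0.0351
```

Run:
```python
from h import *
p,s=chk("w18")
```

```text
16.9 [0.5966 0.1219 0.205 ] [-1.000e-04  4.714e-01  8.819e-01 -1.000e-04] [-2.88 -2.23  1.32] [-0.13   0.505  0.118]
knuckle hi mouth world [0.6551 0.1595 0.1411] minus pin foot mm [-0.22 -0.46  1.06]
```

View pics/w18.png

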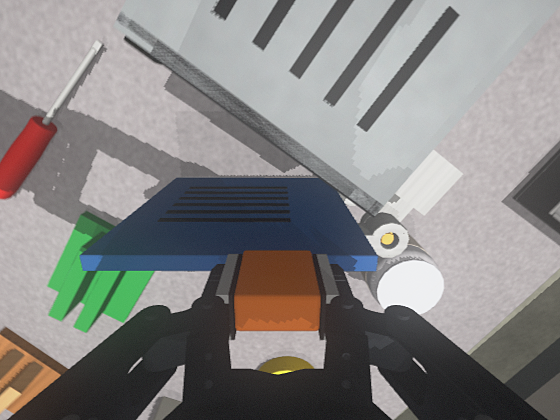

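The door is swinging shut toward the opening, with the high pin still in its bore at (388,239). I continue.

Request:
jog_arm([
  [0.044,0.001,-0.002,0,0,0.3,1],
  [0.087,0.002,-0.004,0,0,0.6,1],
  [0.131,0.005,-0.004,0,0,0.9,1],
  [0.174,0.011,-0.004,0,0,1.2,1],
  [0.217,0.018,-0.004,0,0,1.5,1],
  [0.26,0.026,-0.004,0,0,1.8,1],
  [0.303,0.036,-0.004,0,0,2.1,1],
  [0.345,0.047,-0.004,0,0,2.4,1],
])

```text
time_s: 17.75
eef_pos: [0.589, 0.1377, 0.205]
orientation: [-0.0, 0.578, 0.816, -0.0]
ft_force: [-2.7, -1.0, 1.4]
width: 0.0351
```

Run:
```python
from h import *
p,s=chk("w19")
q=s["orientation"];Rt=R.from_quat([q[1],q[2],q[3],q[0]]).as_matrix();print("yaw",np.degrees(np.arctan2(Rt[1,1],Rt[0,1])))
w=cloud(p,s);im=p["pixels"].astype(int)
m=(abs(w[...,2]-.1845)<.004)&(np.ptp(im,axis=2)<25)&(w[...,1]>.16); m=cv2.morphologyEx(m.astype(np.uint8),cv2.MORPH_OPEN,np.ones((5,5)))>0
r=cv2.minAreaRect(w[m][:,:2].astype(np.float32)*1000);print(r,cv2.boxPoints(r).round(1).tolist())
```

```text
17.75 [0.589  0.1377 0.205 ] [-2.000e-04  5.781e-01  8.160e-01 -1.000e-04] [-2.66 -0.97  1.41] [-0.161  0.493  0.006]
knuckle hi mouth world [0.6549 0.1596 0.141 ] minus pin foot mm [-0.4  -0.4   1.05]
yaw 19.369778682861472
((552.0426025390625, 227.16229248046875), (111.32881164550781, 151.6029052734375), 88.37390899658203) [[474.70001220703125, 173.6999969482422], [626.2000122070312, 169.39999389648438], [629.4000244140625, 280.70001220703125], [477.8999938964844, 285.0]]
```

View pics/w19.png

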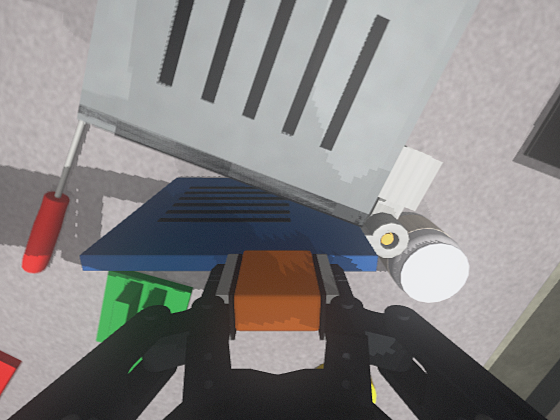

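Request:
jog_arm([
  [0.044,0.001,-0.002,0,0,0.3,1],
  [0.087,0.002,-0.004,0,0,0.6,1],
  [0.131,0.005,-0.004,0,0,0.9,1],
  [0.174,0.011,-0.004,0,0,1.2,1],
  [0.217,0.018,-0.004,0,0,1.5,1],
  [0.26,0.026,-0.004,0,0,1.8,1],
  [0.303,0.036,-0.004,0,0,2.1,1],
  [0.345,0.047,-0.004,0,0,2.4,1],
])

```text
time_s: 18.6
eef_pos: [0.5854, 0.1547, 0.205]
orientation: [-0.0, 0.676, 0.737, -0.0]
ft_force: [-3.1, -1.2, 1.0]
width: 0.0352
```

Run:
```python
from h import *
p,s=chk("w20")
q=s["orientation"];Rt=R.from_quat([q[1],q[2],q[3],q[0]]).as_matrix();print("yaw",np.degrees(np.arctan2(Rt[1,1],Rt[0,1])))
arc(0.8)
```

```text
18.6 [0.5854 0.1547 0.205 ] [-3.000e-04  6.757e-01  7.372e-01 -2.000e-04] [-3.07 -1.16  1.  ] [-0.188  0.465  0.022]
knuckle hi mouth world [0.6548 0.1596 0.1411] minus pin foot mm [-0.55 -0.44  1.07]
yaw 4.983417890909188
[np.float64(0.019), np.float64(0.0), 0, 0, 0, 0.133, 1], [np.float64(0.039), np.float64(0.001), 0, 0, 0, 0.267, 1], [np.float64(0.058), np.float64(0.002), 0, 0, 0, 0.4, 1], [np.float64(0.078), np.float64(0.004), 0, 0, 0, 0.533, 1], [np.float64(0.097), np.float64(0.005), 0, 0, 0, 0.667, 1], [np.float64(0.116), np.float64(0.007), 0, 0, 0, 0.8, 1], [np.float64(0.136), np.float64(0.009), 0, 0, 0, 0.933, 1], [np.float64(0.155), np.float64(0.011), 0, 0, 0, 1.067, 1],
```

View pics/w20.png

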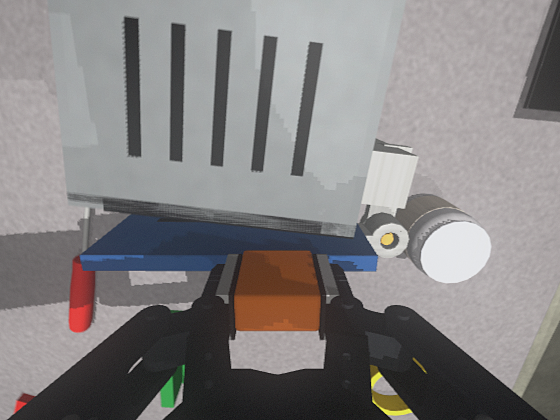

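The door is about 7° from shut. Now the last part.

Request:
jog_arm([
  [0.019,0,0,0,0,0.133,1],
  [0.039,0.001,0,0,0,0.267,1],
  [0.058,0.002,0,0,0,0.4,1],
  [0.078,0.004,0,0,0,0.533,1],
  [0.097,0.005,0,0,0,0.667,1],
  [0.116,0.007,0,0,0,0.8,1],
  [0.136,0.009,0,0,0,0.933,1],
  [0.155,0.011,0,0,0,1.067,1],
])

```text
time_s: 19.45
eef_pos: [0.5853, 0.1625, 0.205]
orientation: [-0.0, 0.716, 0.698, -0.0]
ft_force: [-2.4, -0.9, -3.5]
width: 0.035
```

Run:
```python
from h import *
p,s=chk("w21")
q=s["orientation"];Rt=R.from_quat([q[1],q[2],q[3],q[0]]).as_matrix();print("yaw",np.degrees(np.arctan2(Rt[1,1],Rt[0,1])))
w=cloud(p,s);im=p["pixels"].astype(int);r,g,b=[im[...,i] for i in range(3)]
m=(b>r+20)&(abs(w[...,2]-.1885)<.004)&(w[...,1]>.1)&(w[...,1]<.2)
rr=cv2.minAreaRect(w[m][:,:2].astype(np.float32)*1000);print("panel",m.sum(),rr)
m=(abs(w[...,2]-.1845)<.004)&(np.ptp(im,axis=2)<25)&(w[...,1]>.16); m=cv2.morphologyEx(m.astype(np.uint8),cv2.MORPH_OPEN,np.ones((5,5)))>0
rr=cv2.minAreaRect(w[m][:,:2].astype(np.float32)*1000);print("cab",rr)
```

```text
19.45 [0.5853 0.1625 0.205 ] [-2.000e-04  7.163e-01  6.978e-01 -3.000e-04] [-2.42 -0.87 -3.53] [-0.095  0.4   -0.005]
knuckle hi mouth world [0.6547 0.1595 0.1411] minus pin foot mm [-0.62 -0.52  1.09]
yaw -1.497247651633798
panel 3537 ((559.7099609375, 164.62722778320312), (15.579995155334473, 160.17527770996094), 88.3115463256836)
cab ((551.5791625976562, 226.21322631835938), (119.3248062133789, 151.60438537597656), 88.38788604736328)
```

View pics/w21.png

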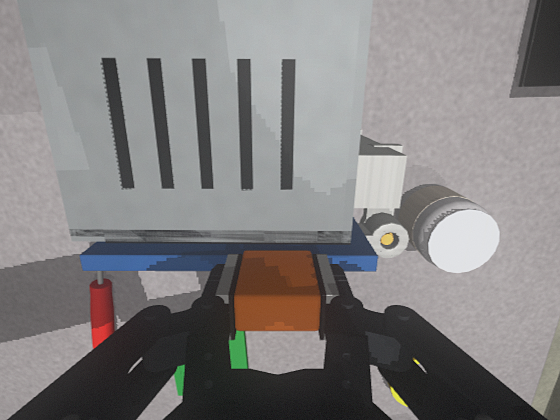

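The panel is at 88.31° and the enclosure at 88.39°, so they are parallel. I let go and withdraw straight up.

Request:
jog_arm([
  [0,0,0,0,0,0,1],
  [0,0,0.01,0,0,0,1],
  [0,0,0.01,0,0,0,0.5],
  [0,0,0.01,0,0,0,0.35],
  [0,0,0,0,0,0,0.2],
  [0,0,0,0,0,0,0.1],
  [0,0,0,0,0,0,0.1],
  [0,0,0,0,0,0,0.1],
], grip_force=20)

```text
time_s: 20.3
eef_pos: [0.5857, 0.1624, 0.2057]
orientation: [0.0, 0.716, 0.698, 0.0]
ft_force: [0.7, 0.2, 0.6]
width: 0.0767
```

Run:
```python
from h import *
p,s=chk("w22");print(s["width"])
```

```text
20.3 [0.5857 0.1624 0.2057] [2.000e-04 7.159e-01 6.982e-01 2.000e-04] [0.72 0.21 0.64] [0.066 0.01  0.02 ]
knuckle hi mouth world [0.6552 0.1595 0.1418] minus pin foot mm [-0.15 -0.51  1.82]
0.07672723515005371
```

View pics/w22.png

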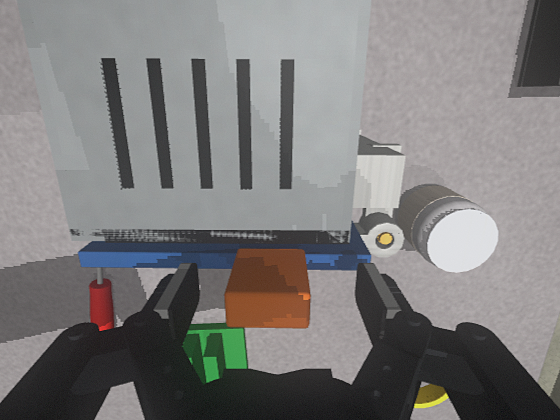

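Request:
jog_arm([
  [0,0,-0.2,0,0,0,0.1],
  [0,0,-0.6,0,0,0,0.1],
  [0,0,-1.2,0,0,0,0.1],
  [0,0,-1.8,0,0,0,0.1],
  [0,0,-2.4,0,0,0,0.1],
  [0,0,-2.7,0,0,0,0.1],
  [0,0,-2.7,0,0,0,0.1],
  [0,0,-2.7,0,0,0,0.1],
])

```text
time_s: 21.15
eef_pos: [0.5852, 0.1624, 0.3395]
orientation: [-0.0, 0.716, 0.698, -0.0]
ft_force: [-0.1, -0.1, -0.5]
width: 0.0771
```

Run:
```python
from h import *
for n in ("w23","w24"):
    p,s=chk(n)
    w=cloud(p,s);im=p["pixels"].astype(int);r,g,b=[im[...,i] for i in range(3)]
    m=(b>r+20)&(abs(w[...,2]-.1885)<.005)&(w[...,1]>.1)&(w[...,1]<.2)
    print("panel",m.sum(),np.median(w[m][:,2]),cv2.minAreaRect(w[m][:,:2].astype(np.float32)*1000))
    m=(r>g+50)&(b<100)&(abs(w[...,2]-.23)<.006)&(w[...,1]>.1)&(w[...,1]<.2)
    print("griptop",m.sum(),np.median(w[m][:,2]),cv2.minAreaRect(w[m][:,:2].astype(np.float32)*1000))
    k=np.hypot(w[...,0]-.655,w[...,1]-.16)<.02
    print("knuckle top z",np.nanmedian(w[k&(w[...,2]>.15)&(np.ptp(im,axis=2)<30)][:,2]))
    m=(abs(w[...,2]-.1845)<.004)&(np.ptp(im,axis=2)<25)&(w[...,1]>.165); m=cv2.morphologyEx(m.astype(np.uint8),cv2.MORPH_OPEN,np.ones((5,5)))>0
    print("cab",cv2.minAreaRect(w[m][:,:2].astype(np.float32)*1000))
    pins(p,s)
p=manip.capture("side");save(p,"s24");p=manip.capture("top");save(p,"t24")
```

```text
21.15 [0.5852 0.1624 0.3395] [-3.000e-04  7.159e-01  6.982e-01 -4.000e-04] [-0.14 -0.1  -0.55] [-0.002 -0.039  0.011]
knuckle hi mouth world [0.6546 0.1594 0.2755] minus pin foot mm [ -0.68  -0.58 135.51]
panel 1310 0.18684447200265666 ((556.6067504882812, 162.23666381835938), (10.664920806884766, 158.74441528320312), 88.74609375)
griptop 856 0.2296032191148781 ((581.880859375, 161.89999389648438), (17.071195602416992, 35.61018371582031), 88.5694351196289)
knuckle top z 0.3984549197661743
cab ((551.7824096679688, 232.360107421875), (121.41761779785156, 150.4926300048828), 88.18550872802734)
pin hi 49 36 (np.float64(343.2), np.float64(182.8)) tool mm [ -1.04  69.25 181.41] cloud [ -0.7  69.  180.2] world [0.6543 0.1596 0.158 ]
pin lo 24 16 (np.float64(328.8), np.float64(163.8)) tool mm [ -1.63  70.05 281.41] cloud [ -1.3  69.8 279.9] world [0.6549 0.1589 0.058 ]
21.2 [0.5849 0.1623 0.3384] [-0.0009  0.7159  0.6982 -0.0012] [ 0.14 -0.07 -1.17] [-0.016  0.034 -0.001]
knuckle hi mouth world [0.6542 0.1594 0.2743] minus pin foot mm [ -1.14  -0.65 134.3 ]
panel 1308 0.18695093677903624 ((556.6485595703125, 162.19947814941406), (10.213372230529785, 159.1822509765625), 88.47429656982422)
griptop 864 0.22973149219344666 ((581.868408203125, 161.5403289794922), (17.85305404663086, 34.78788757324219), 88.04553985595703)
knuckle top z 0.39732188815006075
cab ((551.8131103515625, 232.36886596679688), (121.50102233886719, 150.64862060546875), 88.20582580566406)
pin hi 53 40 (np.float64(344.2), np.float64(183.2)) tool mm [ -1.22  70.01 180.19] cloud [ -0.9  69.7 179. ] world [0.6543 0.1593 0.158 ]
pin lo 25 18 (np.float64(329.5), np.float64(163.8)) tool mm [ -1.42  70.77 280.19] cloud [ -1.2  70.6 279. ] world [0.6548 0.159  0.058 ]
```

View pics/w24.png

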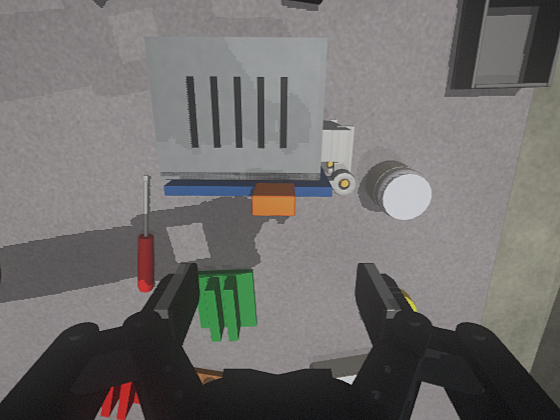

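View pics/s24.png

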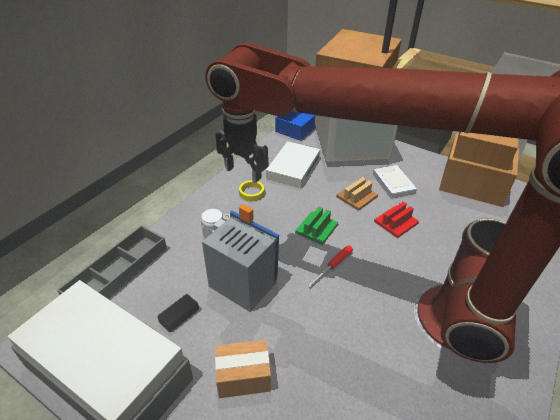

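```bash
python3 -c "
from bench import manip
print(manip.close_job())"
```

```text
the job is handed in; nothing more can be done
None
```

The door is hung on both pins, shut over the front opening and released, and the job is handed in. It gives no verdict. The clock read about 21.3 s.

- **Lift and approach:** I gripped the door across the orange block and lifted it straight out of the wooden stand. I located the knuckles and pins together in the wrist camera, with the pins at about x 0.655, y 0.160. The strip was about 10 mm out from the marks.
- **Seating:** The knuckles went down with the door open about 79°. Brass showed inside both bores, and the door settled on the shoulders with about 8 N at most at the readings I took.
- **Closing:** I swung the door shut in an arc about the pin, with sideways forces around 5 N or less at those readings. I then released it and raised the gripper clear.

**Last checks:**
- **Shut and plumb:** The panel is at 88.5–88.7° against the enclosure's 88.2°, so parallel within about 0.6°.
- **Seated:** The grip top stands at 229.7 mm, against 230 mm expected when seated.
- **Other things:** They look where they were in the wrist and side pictures; I did not measure them.

**Checks that disagreed or failed:**
- **Knuckle position:** The final panel position puts the knuckle axis about 2 mm from the measured pins. That is more than the 1 mm clearance in the bore, so I take it as camera error. It is still inside the allowed range.
- **Panel top:** It read 187 mm against 188 mm expected.
- **Knuckle top height:** My last reading was invalid, because the selection caught the gripper instead. Seating at the end therefore rests on the grip and panel heights.

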